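# Shut and lock the filter-bay panel with its quarter-turn fastener

## Task

The flat cover panel of the filter module has been left partly open: with the fingertips push it along its rails, by its upright lip, until the bay is fully shut. Only then set a fingertip in the wide slot of the big round quarter-turn fastener beside it and turn the fastener clockwise (seen from above) as far as it goes, so that its steel tongue stands behind the panel and locks it. Touch and push only: do not move the tongue itself with the robot, and leave everything that stands around the module where it is.

Things in the scene. Friction and masses are not known exactly. Their poses are not given: they have to be found in the camera images.
- housing: filter module: white box fixed to the table, 150 (x) x 255 (y) x 55 mm high. Origin on the table under its middle; +x to its back, +y along the rails in the panel's closing direction (robot's left). Bay in the +y half, fastener at the -y end. Two rails at x = +-52 to +-68 mm, y = -20 to 123 mm, tops 66 mm over the table. Loose things up to 64 mm high stand 10 mm or more from its front and back
- lip (a point): middle of the top edge of the panel's upright lip, 76 mm over the table; axes as the housing's. Lip: 74 mm (x) x 8 mm thick (y), 15 mm above the panel. Panel: aluminium plate 110 x 120 x 5 mm, top 61 mm over the table, slides along y with 2 N friction; push the lip to +y to shut it. Between lip and fastener head 50 mm or more are free
- panel (a joint): how far the panel is open, in m: 0 = fully shut (hard stop), 0.046 = fully open; starts at 0.028 to 0.044; stays where it is left
- slot (a point): on the fastener's turning axis, at the top of its head, 83 mm over the table; at x 0, y -75 mm of the housing. Head: black, round, 84 mm across, with one straight slot across its whole diameter, 36 mm wide, open at both ends, 14 mm deep (floor 69 mm over the table), flat upright walls. The point turns with the head: slot along its x axis, tongue along -x, z up
- fastener (a joint): turn in rad, clockwise seen from above: 0 = unlocked (slot and tongue along the housing's -x, to its front), 1.571 = locked, hard stop (slot and tongue along +y, tongue behind the panel's edge). Starts at 0 to 0.2. Friction 0.08 N m, no spring; stays where left. Turned in with the panel still open, the tongue strikes the panel's edge and shoves it: wrong order
- tongue_tip (a point): middle of the top of the tongue's round end. Tongue: steel, fixed under the fastener's head and turning with it, 18 mm wide, 7 mm thick, 56 to 64 mm over the table, reaching 68 mm from the turning axis (26 mm beyond the head's rim). This point lies 59 mm from the turning axis, along the slot point's -x. Axes as the slot's. Not to be pushed by the robot
- filter_cube: bystander in front of the module: black filter cube with round windows, 43 x 34 x 32 mm; origin under its centre
- petri: bystander in front of the module: petri dish, 60 mm across, 14 mm high; origin under its centre
- oil_bottle: bystander behind the module: small brown bottle with black cap, 26 mm across, 64 mm high; origin under its centre
- objective_can: bystander behind the module: white screw can, 41 mm across, 57 mm high; origin under its centre
- marker: bystander to the right: marker pen lying, 130 mm long, 15 mm thick; origin under its centre
- slide_box: bystander to the right: blue slide box, 72 x 98 x 38 mm; origin under its centre

How it is judged:
By the outcome, as a careful person would: the job done as asked, in the order asked, and still so for the second after the job is handed in, with the robot touching nothing.
It also fails if it takes over 42 s, if anything falls off the work surface, if the arm or the gripper's body presses on something with over 40 N, if the wrist force passes 120 N, or if a joint passes its speed limit or range.

## Robot

A 7-joint arm with a two-finger parallel gripper is mounted at the origin on a cart in front of the work surface, level with it; the furniture and walls round the work are solid. World frame = base frame: x ahead of the robot, y to its left, z up, the work surface at z = 0. Lengths are in m, angles in rad, forces in N, time in s.
With the tool pointing down it reaches from about 0.35 to 0.775 m from the base axis. Payload 3.1 kg.
Tool frame: the origin (TCP) lies at the very end of the fingers, on their centre line; the grasp point (between the pads) lies 19 mm behind it (env.hold_point_z is the distance from the TCP to the grasp point, in m); z points along the fingers, y is the line along which they close (so a half turn about z gives the same grasp; the last joint's range is limited). The gripper opens to 85 mm and grips with 20 to 120 N. Pads are 22 mm wide; open, the fingers measure 114 mm over their backs; the gripper's body (76 mm by 85 mm) begins 54 mm behind the grasp point. The pads swing forward as they close: fully open they stand 13 mm farther back than shut.
Start: joints at [1.231, 0.311, 0.014, 1.512, -0.004, 1.319, -0.027], TCP at [0.161, -0.526, 0.231] pointing down, gripper open.
Joint ranges: [-2.7, 2.7], [-0.3, 1.91], [-1.27, 1.3], [0.12, 2.57], [-1.44, 4.58], [0.2, 2.03], [-3.05, 3.05]. Speed limits (rad/s): [2.79, 2.79, 3.14, 3.14, 3.14, 3.14, 3.14].

## Interface

Orientations are given as a rotation vector (axis times angle).
In Python, from plant import env, imaging gives the robot as it stands. The module is installed in compiled form; this text tells all that it offers.
- The arm moves only by the tool drive_tool, never from a script. Its argument "rows" is text: rows parted by semicolons, each of 7 numbers parted by spaces: the turn, a rotation vector about the world's x, y, z in degrees, then the shift along the world's x, y, z in m, then the finger opening in m, from 0 to 0.0854. A call has 1 to 12 rows; each row is the pose to reach, as a shift and turn from the pose commanded when the call began; what a row does not reach only later rows make up. A row lasts 1/10 s, in which the tool goes at most 50 mm and 8.59 degrees, less where a joint would pass 70% of its speed; a pose out of reach is approached as far as the arm can. A call with a gripper value outside its range is refused whole. The fingers move at their own pace and stop on an object; "grip_force" is the grip in N (left out, the last holds). Time passes only in rows, so rows that repeat a pose let the fingers close. It gives the time, the measured TCP pose, the force, the opening and the grip force at its end, in the units of the state.
- env.get_state(): the state, without advancing time (a new reading comes with each control period).
- imaging.snapshot(name): name is "scene" or "top" or "wrist"; returns a dict with "image" (384x512x3 uint8, red, green, blue), "fx", "fy", "cx", "cy" (pixels), "R" (3x3) and "t" (3): a world point X has camera coordinates R X + t. Camera axes: x right, y down, z forward; pixel columns grow to the right and rows downward; lengths in m; the calibration is good to about 2 mm. A picture is of the moment at which its call begins. There is no depth.
- env.finish_job(): hands the job in; it is judged then, once.
The state is a dict: "clock": time; "q": joint angles; "qvel": joint speeds; "joint_efforts": joint torques, N m; "tool_pos": TCP position; "orientation": TCP orientation; "ft_force": force on the tool from outside, world axes, zero at the start; "moment": the same for the moment, N m; "grip_width": finger opening in m; "finger_force": force on a finger pad.
Only numpy, scipy, OpenCV 4.12 (cv2) and the standard library are available. Lean on these libraries where they do the work, as an engineer would, in place of code of your own. Each camera call takes 0.05 s, during which the arm holds its last target. There are 200 camera calls.

## Working session

There is one attempt and no reset: what is moved stays moved. The work goes in short steps, Python scripts to look and compute and a tool call to move; the robot and the scene stay as the last step left them, time stands still between calls to the robot, and variables do not carry over. Pictures are saved under pics/ and viewed, at most 10 in all, crops included, and the job is handed in when it is done.

Besides the shell and the picture viewer there is one more tool, called after ">>>" as a command line: name --argument value ..., lists and objects as JSON in quotes. drive_tool: Moves the arm, as the interface text tells. Its arguments: {"type":"object","properties":{"rows":{"type":"string"},"grip_force":{"type":"number"}},"required":["rows"]}

```bash
mkdir -p pics
cat > h.py <<'E'
import numpy as np, cv2
from plant import env, imaging
def snap(n,f):
    s=imaging.snapshot(n); cv2.imwrite('pics/'+f,cv2.cvtColor(s['image'],cv2.COLOR_RGB2BGR)); 
    np.savez('pics/'+f[:-4]+'.npz',**s); return s
def ray(s,u,v,z):
    R=np.array(s['R']);t=np.array(s['t']);c=-R.T@t
    d=R.T@np.array([(u-s['cx'])/s['fx'],(v-s['cy'])/s['fy'],1]); return c+d*(z-c[2])/d[2]
def proj(s,X):
    p=np.array(s['R'])@np.array(X)+s['t']; return s['fx']*p[0]/p[2]+s['cx'],s['fy']*p[1]/p[2]+s['cy']
E
python3 - <<'E'
from h import *
a=snap('top','top1.png');b=snap('scene','scene1.png')
for s in(a,b):print(-np.array(s['R']).T@s['t'],s['fx'],s['R'])
print(env.get_state())
E
```

```text
[ 0.35167552 -0.14727111  1.03538107] 401.17038919522946 [[-0.00575733 -0.99994743  0.00848513]
 [-0.98405049  0.00415672 -0.1778408 ]
 [ 0.17779618 -0.00937368 -0.98402269]]
[0.2197771  0.42403504 0.62624146] 373.1855396333198 [[-0.88688251 -0.46199368  0.0011222 ]
 [-0.28904733  0.55298176 -0.78144918]
 [ 0.36040403 -0.69337797 -0.62396789]]
{'clock': 0.1, 'q': array([ 1.23129246,  0.31167611,  0.01393973,  1.51287678, -0.00442615,
        1.3192125 , -0.02719595]), 'qvel': array([ 0.00073469, -0.00289067,  0.0014493 , -0.00336322,  0.00155273,
       -0.000367  ,  0.00127039]), 'joint_efforts': array([ 6.32976171e-04, -3.80856764e+01,  1.46533647e-01, -2.31242770e+01,
        1.22653079e-02,  8.04199604e-03, -2.50912524e-05]), 'tool_pos': array([ 0.16124002, -0.52515424,  0.23032092]), 'orientation': array([-3.10471323e+00, -4.65943185e-01,  5.73981881e-04]), 'ft_force': array([-0.04639465, -0.09706337, -0.0875613 ]), 'moment': array([-0.09285108,  0.06470199, -0.02563957]), 'finger_force': 0.0, 'grip_width': 0.08566394191929931}
```

View pics/top1.png

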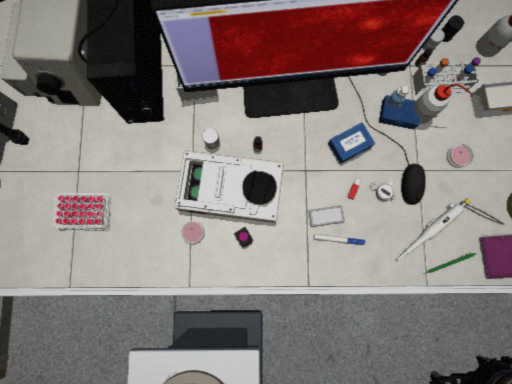

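View pics/scene1.png

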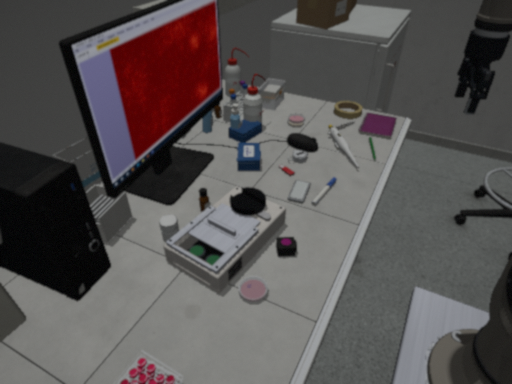

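The top view shows the module at about (230,187), its bay open at the left (195,183) and the black head at (260,188). The scene view shows the lip at about (222,225) and the head at (248,200). I'll enlarge both.

Run:
```python
from h import *
a=cv2.imread('pics/top1.png')[140:235,165:295];b=cv2.imread('pics/scene1.png')[180:290,155:300]
a=cv2.resize(a,(780,570),interpolation=cv2.INTER_CUBIC);cv2.imwrite('pics/c1.png',a)
b=cv2.resize(b,None,fx=5.4,fy=5.4,interpolation=cv2.INTER_CUBIC);cv2.imwrite('pics/c2.png',b)
s=dict(np.load('pics/top1.npz'))
m=cv2.inRange(s['image'],(0,0,0),(60,60,60))[160:215,235:285]
n,l,st,ce=cv2.connectedComponentsWithStats(m);i=1+np.argmax(st[1:,4]);u,v=ce[i]+[235,160];print(u,v,st[i],ray(s,u,v,.083))
for p in [(184,153),(283,163),(278,221),(177,208)]:print(p,ray(s,*p,.055))
```

```text
258.9420625724218 187.3279258400927 [  8  11  33  33 863] [ 0.53924247 -0.16076546  0.083     ]
(184, 153) [0.63388794 0.02755639 0.055     ]
(283, 163) [ 0.60697651 -0.22219326  0.055     ]
(278, 221) [ 0.46034719 -0.20738795  0.055     ]
(177, 208) [0.49368894 0.04103902 0.055     ]
```

View pics/c1.png

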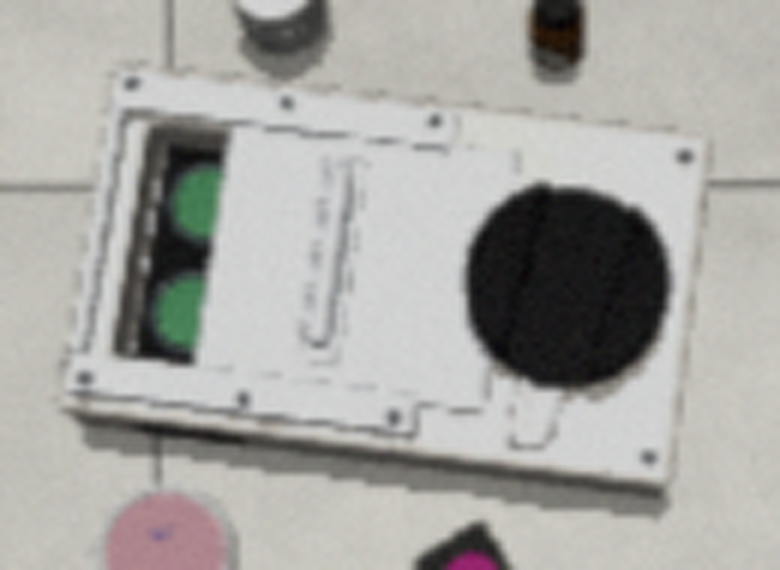

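View pics/c2.png

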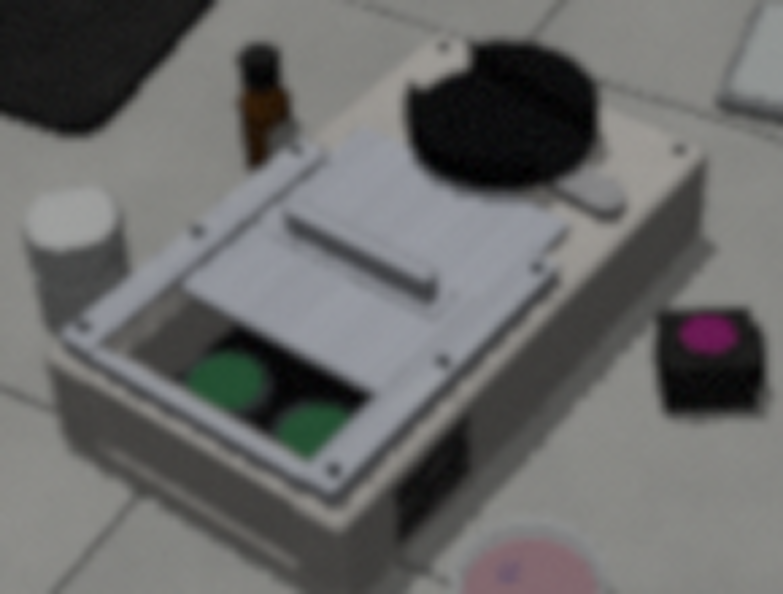

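The crops show the plate's left edge from (230,130) to (195,362) and the lip between (350,160) and (320,345). The slot runs along the lip's direction, so the fastener is near 0, and the tongue tip is at (530,445) toward the front. I'll turn these into points.

Run:
```python
from h import *
t=dict(np.load('pics/top1.npz'));s=dict(np.load('pics/scene1.npz'))
T=lambda x,y:(165+(x+.5)/6-.5,140+(y+.5)/6-.5)
S=lambda x,y:(155+(x+.5)/5.4-.5,180+(y+.5)/5.4-.5)
def tri(a,b):
    A=[];r=[]
    for c,(u,v) in((t,a),(s,b)):
        o=ray(c,u,v,0);d=ray(c,u,v,1)-o;d/=np.linalg.norm(d);P=np.eye(3)-np.outer(d,d);A.append(P);r.append(P@o)
    X=np.linalg.solve(sum(A),sum(r));return X,np.linalg.norm(A[0]@X-r[0])
f=lambda a:np.round(a,4)
for n,a,b in [('railBL',(132,83),(83,326)),('railFL',(85,378),(333,470)),('railBR',(435,121),(295,150)),('railFR',(393,417),(538,268)),('scrB',(685,157),(443,47)),('scrF',(649,458),(680,150)),
  ('lipback',(340,160),(287,208)),('lipfront',(312,345),(437,278)),('tonguetip',(528,447),(612,212)),('head',(567,286),(503,112)),('plateFL',(195,362),(372,388)),('plateBL',(230,130),(186,286))]:
    X,e=tri(T(*a),S(*b));print(n,f(X),'err',f(e), 'top@.066',f(ray(t,*T(*a),.066)))
```

```text
railBL [0.6285 0.0186 0.0663] err 0.0011 top@.066 [0.6296 0.0191 0.066 ]
railFL [0.5047 0.0347 0.0662] err 0.0008 top@.066 [0.5054 0.0351 0.066 ]
railBR [ 0.6122 -0.1072  0.0665] err 0.0006 top@.066 [ 0.6129 -0.107   0.066 ]
railFR [ 0.4876 -0.0908  0.0668] err 0.0012 top@.066 [ 0.4888 -0.0903  0.066 ]
scrB [ 0.5993 -0.2116  0.0551] err 0.0006 top@.066 [ 0.5971 -0.2107  0.066 ]
scrF [ 0.4719 -0.1949  0.0556] err 0.001 top@.066 [ 0.4716 -0.1941  0.066 ]
lipback [ 0.5927 -0.0691  0.0726] err 0.0021 top@.066 [ 0.5963 -0.0677  0.066 ]
lipfront [ 0.5154 -0.0586  0.0766] err 0.0015 top@.066 [ 0.5187 -0.0571  0.066 ]
tonguetip [ 0.4784 -0.1448  0.0565] err 0.0009 top@.066 [ 0.4763 -0.1451  0.066 ]
head [ 0.5405 -0.1614  0.0752] err 0.0005 top@.066 [ 0.5428 -0.1614  0.066 ]
plateFL [ 0.5131 -0.0087  0.0625] err 0.0007 top@.066 [ 0.5118 -0.0095  0.066 ]
plateBL [ 0.6095 -0.0219  0.0613] err 0.0011 top@.066 [ 0.6093 -0.022   0.066 ]
```

>>> drive_tool --rows "0 0 65.5 0.388 0.431 -0.03 0.03;0 0 65.5 0.388 0.431 -0.03 0.03;0 0 65.5 0.388 0.431 -0.03 0.03;0 0 65.5 0.388 0.431 -0.03 0.03;0 0 65.5 0.388 0.431 -0.03 0.03;0 0 65.5 0.388 0.431 -0.03 0.03;0 0 65.5 0.388 0.431 -0.03 0.03;0 0 65.5 0.388 0.431 -0.03 0.03;0 0 65.5 0.388 0.431 -0.03 0.03;0 0 65.5 0.388 0.431 -0.03 0.03;0 0 65.5 0.388 0.431 -0.03 0.03;0 0 65.5 0.388 0.431 -0.03 0.03" --grip_force 40

```text
clock: 1.3
tool_pos: [0.551, -0.09, 0.2007]
orientation: [-2.354, -2.077, -0.003]
ft_force: [-0.2, 0.5, 0.2]
grip_width: 0.0298
finger_force: 0.0
```

Run:
```python
from h import *
s=snap('wrist','w1.png');st=env.get_state();print(st['tool_pos'],st['q'],-s['R'].T@s['t'])
O=np.array([.5497,-.0868]);c,n=np.cos(np.radians(-7.45)),np.sin(np.radians(-7.45));M=np.array([[c,-n],[n,c]])
print(st['tool_pos'][:2],M.T@(st['tool_pos'][:2]-O))
for k,p in dict(slot=(0,-.075,.083),lipmid=(0,.020,.076),lipF=(-.037,.02,.076),lipB=(.037,.02,.076),rim=(0,-.033,.083),scrF=(-.065,-.117,.055)).items():
    print(k,np.round(proj(s,[*(O+M@p[:2]),p[2]]),1))
```

```text
[ 0.55355853 -0.08486232  0.20040507] [ 0.47994393  0.39024    -0.48379578  1.5220429   0.17810473  1.27199153
 -0.14361639] [ 0.56097111 -0.01401197  0.34342019]
[ 0.55355853 -0.08486232] [0.00357472 0.00242163]
slot [256.2 258.7]
lipmid [256.5 158.5]
lipF [214.4 158.2]
lipB [298.7 158.7]
rim [256.3 217.6]
scrF [195.8 280. ]
```

View pics/w1.png

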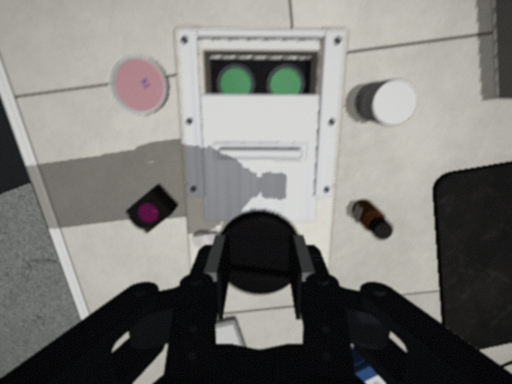

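The wrist view shows the lip from (216,150) to (302,155), its lower edge at about row 158. The head centre is at (259,252), and the bay is open above row 95. This agrees with the map to within 2 mm. Next I check the settled pose and go down.

>>> drive_tool --rows "0 0 0 0 0 -0.04 0.03;0 0 0 0 0 -0.06 0.03;0 0 0 0 0 -0.06 0.03;0 0 0 0 0 -0.06 0.03"

```text
clock: 1.75
tool_pos: [0.5492, -0.0951, 0.1413]
orientation: [-2.361, -2.072, 0.001]
ft_force: [0.5, -0.4, -0.1]
grip_width: 0.03
finger_force: 0.0
```

>>> drive_tool --rows "0 0 0 0 -0.002 -0.03 0.03;0 0 0 0 -0.002 -0.05 0.03;0 0 0 0 -0.002 -0.065 0.03;0 0 0 0 -0.002 -0.075 0.03;0 0 0 0 -0.002 -0.075 0.03;0 0 0 0 -0.002 -0.075 0.03"

```text
clock: 2.35
tool_pos: [0.5505, -0.097, 0.0676]
orientation: [2.36, 2.071, 0.002]
ft_force: [0.1, 1.1, 0.2]
grip_width: 0.0299
finger_force: 0.0
```

>>> drive_tool --rows "0 0 0 0.001 0.008 0 0.03;0 0 0 0.002 0.015 0 0.03;0 0 0 0.003 0.021 0 0.03;0 0 0 0.0035 0.026 0 0.03;0 0 0 0.004 0.031 0 0.03;0 0 0 0.0045 0.035 0 0.03;0 0 0 0.005 0.039 0 0.03;0 0 0 0.0055 0.042 0 0.03;0 0 0 0.006 0.045 0 0.03;0 0 0 0.006 0.045 0 0.03"

```text
clock: 3.35
tool_pos: [0.5554, -0.0509, 0.0662]
orientation: [-2.359, -2.073, -0.001]
ft_force: [-0.2, -0.6, 0.3]
grip_width: 0.0296
finger_force: 0.3
```

>>> drive_tool --rows "0 0 0 0.0005 0.003 0 0.03;0 0 0 0.001 0.006 0 0.03;0 0 0 0.001 0.008 0 0.03;0 0 0 0.001 0.010 0 0.03;0 0 0 0.001 0.010 0 0.03"

```text
clock: 3.85
tool_pos: [0.5564, -0.0412, 0.0661]
orientation: [-2.36, -2.073, -0.0]
ft_force: [1.1, -1.5, -1.3]
grip_width: 0.0299
finger_force: 0.6
```

Run:
```python
from h import *
st=env.get_state();print(st['tool_pos'],st['ft_force'])
snap('scene','s2.png');a=snap('top','t2.png')
x=cv2.resize(cv2.imread('pics/t2.png')[140:235,165:295],(520,380),interpolation=cv2.INTER_CUBIC)
y=cv2.resize(cv2.imread('pics/s2.png')[170:290,155:300],None,fx=2.8,fy=2.8,interpolation=cv2.INTER_CUBIC)[:,:280]
y=cv2.resize(cv2.imread('pics/s2.png')[170:290,155:235],(280,380),interpolation=cv2.INTER_CUBIC)
cv2.imwrite('pics/c3.png',np.hstack([x,y]))
```

```text
[ 0.55636372 -0.04122396  0.06608379] [ 1.0849474  -1.48127747 -1.28241394]
```

View pics/c3.png

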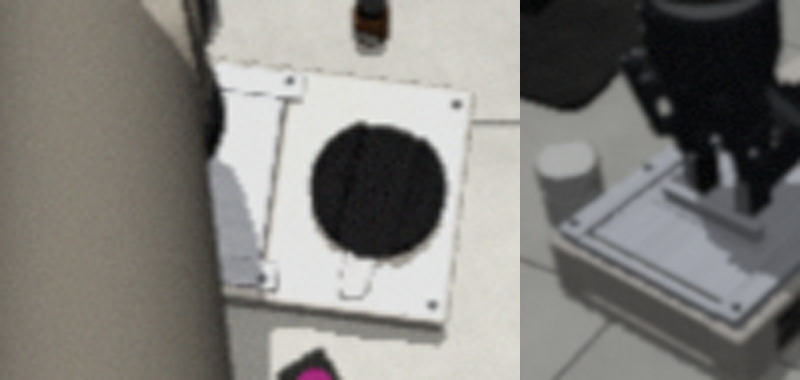

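The panel now covers the bay: no green shows, and the plate's rear edge is at about (275,180) in the left crop. I'll press on until the hard stop shows in the force.

>>> drive_tool --rows "0 0 0 0 0.002 0 0.03;0 0 0 0.0005 0.004 0 0.03;0 0 0 0.0005 0.004 0 0.03"

```text
clock: 4.25
tool_pos: [0.5568, -0.0374, 0.0662]
orientation: [-2.36, -2.073, 0.0]
ft_force: [0.0, -0.8, -0.9]
grip_width: 0.03
finger_force: 0.7
```

>>> drive_tool --rows "0 0 0 0 0.002 0 0.03;0 0 0 0.0005 0.004 0 0.03;0 0 0 0.0005 0.004 0 0.03"

```text
clock: 4.55
tool_pos: [0.5569, -0.0359, 0.0662]
orientation: [2.361, 2.071, -0.005]
ft_force: [-0.4, -5.5, -0.2]
grip_width: 0.0301
finger_force: 2.5
```

>>> drive_tool --rows "0 0 0 0 0.003 0 0.03;0 0 0 0 0.003 0 0.03;0 0 0 0 0.003 0 0.03"

```text
clock: 4.85
tool_pos: [0.5569, -0.0358, 0.0662]
orientation: [2.361, 2.067, -0.008]
ft_force: [-0.9, -8.4, 0.2]
grip_width: 0.0299
finger_force: 4.2
```

Hard stop confirmed: the force rose with no motion. I'll back off, lift, and go over the slot.

>>> drive_tool --rows "0 0 0 -0.001 -0.01 0 0.03;0 0 0 -0.002 -0.02 0 0.03;0 0 0 -0.002 -0.02 0.03 0.03;0 0 0 -0.002 -0.02 0.06 0.03;0 0 -6 -0.009 -0.06 0.06 0.03;0 0 -6 -0.014 -0.10 0.06 0.03;0 0 -6 -0.016 -0.1305 0.06 0.03;0 0 -6 -0.016 -0.1305 0.06 0.03;0 0 -6 -0.016 -0.1305 0.06 0.03;0 0 -6 -0.016 -0.1305 0.06 0.03"

```text
clock: 5.85
tool_pos: [0.5418, -0.159, 0.1263]
orientation: [-2.462, -1.949, -0.003]
ft_force: [0.6, 0.6, -0.1]
grip_width: 0.0303
finger_force: 0.0
```

Run:
```python
from h import *
st=env.get_state();print(st['tool_pos'],st['q'])
snap('scene','s3.png');snap('top','t3.png');w=snap('wrist','w3.png')
for p in [(.541,-.1615,.083)]:print(proj(w,p))
y=cv2.resize(cv2.imread('pics/s3.png')[150:290,155:300],(390,380),interpolation=cv2.INTER_CUBIC)
x=cv2.resize(cv2.imread('pics/w3.png')[60:380,90:430],(404,380),interpolation=cv2.INTER_CUBIC)
cv2.imwrite('pics/c4.png',np.hstack([x,y]))
```

```text
[ 0.54176118 -0.15896687  0.12633885] [ 0.56081803  0.45433081 -0.41843705  1.6132075   0.19728417  1.11640603
 -0.1387152 ]
(np.float64(257.888051266145), np.float64(221.92076011821965))
```

View pics/c4.png

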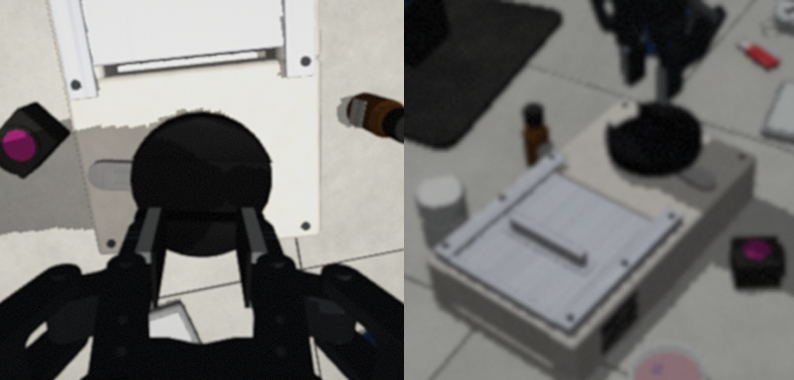

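The left crop (wrist) shows the head centred at about (201,185), with the tongue to the left at (110,175). The slot walls lie at rows 160 and 213, parallel to the finger line. The right crop shows the bay fully covered. I'll go down into the slot, shifted 1.5 mm to +y.

>>> drive_tool --rows "0 0 0 0 0.0015 -0.02 0.03;0 0 0 0 0.0015 -0.035 0.03;0 0 0 0 0.0015 -0.042 0.03;0 0 0 0 0.0015 -0.048 0.03;0 0 0 0 0.0015 -0.052 0.03;0 0 0 0 0.0015 -0.052 0.03"

```text
clock: 6.6
tool_pos: [0.5414, -0.1596, 0.0741]
orientation: [-2.466, -1.947, 0.0]
ft_force: [0.4, 0.1, 0.1]
grip_width: 0.0302
finger_force: 0.0
```

>>> drive_tool --rows "0 0 -6 0 0 0 0.03;0 0 -12 0 0 0 0.03;0 0 -18 0 0 0 0.03;0 0 -24 0 0 0 0.03;0 0 -30 0 0 0 0.03;0 0 -36 0 0 0 0.03;0 0 -42 0 0 0 0.03;0 0 -48 0 0 0 0.03;0 0 -54 0 0 0 0.03;0 0 -60 0 0 0 0.03;0 0 -66 0 0 0 0.03;0 0 -72 0 0 0 0.03"

```text
clock: 7.8
tool_pos: [0.541, -0.1606, 0.0749]
orientation: [3.138, 0.118, -0.001]
ft_force: [-1.0, -1.3, 0.4]
grip_width: 0.0303
finger_force: 2.1
```

>>> drive_tool --rows "0 0 -4 0 0 0 0.03;0 0 -8 0 0 0 0.03;0 0 -12 0 0 0 0.03;0 0 -15 0 0 0 0.03;0 0 -18 0 0 0 0.03;0 0 -18 0 0 0 0.03"

```text
clock: 8.4
tool_pos: [0.5413, -0.1605, 0.0749]
orientation: [3.119, -0.367, 0.0]
ft_force: [-1.8, -0.5, 0.5]
grip_width: 0.03
finger_force: 1.2
```

Run:
```python
from h import *
st=env.get_state();print(st['tool_pos'],st['ft_force'],st['moment'],st['orientation'],st['q'][6])
```

```text
[ 0.54131726 -0.16046353  0.07486379] [-1.81262309 -0.4657559   0.49961769] [-0.27382632  0.24750128  0.01883026] [ 3.11895558e+00 -3.67390016e-01  2.98465441e-04] -1.5708111613264644
```

>>> drive_tool --rows "0 0 -3 0 0 0 0.03;0 0 -6 0 0 0 0.03;0 0 -6 0 0 0 0.03"

```text
clock: 8.7
tool_pos: [0.5414, -0.1604, 0.0748]
orientation: [3.096, -0.529, 0.001]
ft_force: [-0.8, -1.6, 1.4]
grip_width: 0.0302
finger_force: 1.3
```

Run:
```python
from h import *
st=env.get_state();print(st['tool_pos'],st['ft_force'],st['moment'],st['orientation'],st['q'][6])
```

```text
[ 0.54144938 -0.16039015  0.07481367] [-0.78797709 -1.56308703  1.44096149] [-0.23901821  0.29683904  0.00944372] [ 3.09590486e+00 -5.28701454e-01  7.28120421e-04] -1.664012045699728
```

>>> drive_tool --rows "0 0 -3 0 0 0 0.03;0 0 -6 0 0 0 0.03;0 0 -6 0 0 0 0.03"

```text
clock: 9.0
tool_pos: [0.5415, -0.1604, 0.0748]
orientation: [3.064, -0.689, 0.001]
ft_force: [-2.1, -2.3, 1.6]
grip_width: 0.0304
finger_force: 1.4
```

Run:
```python
from h import *
st=env.get_state();print(st['tool_pos'],st['ft_force'],st['moment'],st['orientation'],st['q'][6])
```

```text
[ 0.54154045 -0.1603671   0.07475822] [-2.06727333 -2.33654976  1.58640038] [-0.37307884  0.24577144  0.02961927] [ 3.06428488e+00 -6.89226331e-01  1.00770333e-03] -1.7575649552614268
```

Run:
```python
from h import *
snap('scene','s5.png');snap('wrist','w5.png')
y=cv2.resize(cv2.imread('pics/s5.png')[150:290,155:300],(390,380),interpolation=cv2.INTER_CUBIC)
x=cv2.resize(cv2.imread('pics/w5.png')[0:320,90:430],(404,380),interpolation=cv2.INTER_CUBIC)
cv2.imwrite('pics/c5.png',np.hstack([x,y]))
```

```text
(no output)
```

View pics/c5.png

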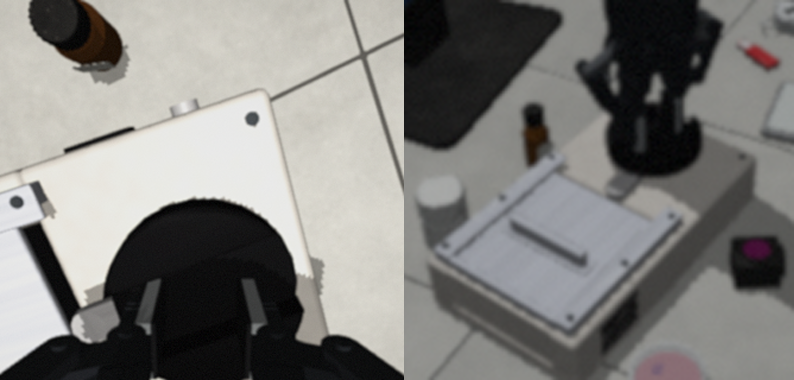

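The left crop (wrist) shows the tongue pointing left toward the panel, at (95,320), still a few degrees short of the housing's long direction. The right crop shows the tongue near the panel's edge at (620,185). I'll keep turning to the stop.

>>> drive_tool --rows "0 0 -3 0 0 0 0.03;0 0 -5 0 0 0 0.03;0 0 -5 0 0 0 0.03"

```text
clock: 9.4
tool_pos: [0.5417, -0.1602, 0.0747]
orientation: [3.032, -0.822, 0.001]
ft_force: [-0.4, -0.8, 2.5]
grip_width: 0.0301
finger_force: 3.2
```

Run:
```python
from h import *
st=env.get_state();print(st['tool_pos'],st['ft_force'],st['moment'],st['orientation'],st['q'][6])
```

```text
[ 0.54165159 -0.16018752  0.07469237] [-0.37664395 -0.84463502  2.53269204] [-0.39185386  0.26822747  0.15953116] [ 3.03160553e+00 -8.22076107e-01  1.20358414e-03] -1.8359992289771636
```

>>> drive_tool --rows "0 0 -3 0 0 0 0.03;0 0 -5 0 0 0 0.03;0 0 -5 0 0 0 0.03;0 0 -5 0 0 0 0.03"

```text
clock: 9.8
tool_pos: [0.5417, -0.1594, 0.0748]
orientation: [2.995, -0.949, 0.001]
ft_force: [-2.1, -0.3, 5.6]
grip_width: 0.03
finger_force: 24.6
```

Run:
```python
from h import *
st=env.get_state();print(st['tool_pos'],st['ft_force'],st['moment'],st['orientation'],st['q'][6])
```

```text
[ 0.54172222 -0.15938145  0.07481172] [-2.11200597 -0.27411703  5.58200289] [-0.22160446  0.56882625  1.10410433] [ 2.99455284e+00 -9.49188444e-01  6.97006366e-04] -1.913014387215674
```

Hard stop: the moment jumped to 1.1 N m. I'll unwind within the play, then lift straight out and clear.

>>> drive_tool --rows "0 0 6 0 0 0 0.03;0 0 12 0 0 0 0.03;0 0 18 0 0 0 0.03;0 0 18 0 0 0 0.03;0 0 18 0 0 0.03 0.03;0 0 18 0 0 0.07 0.03;0 0 18 0 0 0.11 0.03;0 0 18 -0.03 -0.04 0.14 0.03;0 0 18 -0.06 -0.08 0.14 0.03;0 0 18 -0.09 -0.12 0.14 0.03;0 0 18 -0.12 -0.16 0.14 0.03;0 0 18 -0.12 -0.16 0.14 0.03"

```text
clock: 11.0
tool_pos: [0.4155, -0.3272, 0.2144]
orientation: [3.097, -0.501, -0.003]
ft_force: [-0.2, 0.3, 0.4]
grip_width: 0.0302
finger_force: 0.0
```

Run:
```python
from h import *
snap('top','t6.png');snap('scene','s6.png')
x=cv2.resize(cv2.imread('pics/t6.png')[135:255,165:295],(412,380),interpolation=cv2.INTER_CUBIC)
y=cv2.resize(cv2.imread('pics/s6.png')[150:310,155:310],(368,380),interpolation=cv2.INTER_CUBIC)
cv2.imwrite('pics/c6.png',np.hstack([x,y]))
```

```text
(no output)
```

View pics/c6.png

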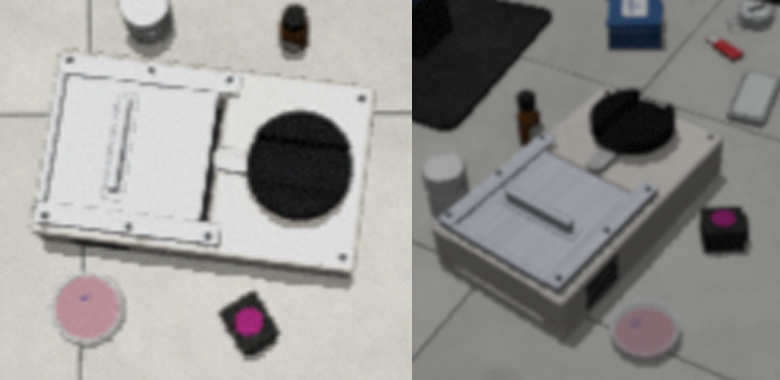

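The panel is shut, with no green showing. The tongue, at (232,160) in the left crop, points along the rails right behind the panel's edge, and the bystanders have not moved.

```bash
python3 -c "
from plant import env
print(env.finish_job())"
```

```text
the job is handed in; nothing more can be done
None
```

I pushed the panel shut to its hard stop, then turned the fastener clockwise to its stop so the tongue stands behind the panel; the surrounding things look unmoved in the final pictures, and I handed the job in at about 11 s (no verdict was returned).

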